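# Fetch the hindmost sample from the feed lane

### The job

The sample at the closed inner end of the feed lane is the next to be read. Move the two samples standing in front of it out through the open end of the lane onto the parking tray, then take the inner one out the same way and seat it in the round nest of the reading well. Then slide the other two back into the lane, each to the place where it stood, so that the queue keeps its order; keep all samples upright, leave the seed dishes alone, and let go of everything.

Things in the scene. Friction and masses are not known exactly. Their poses are not given: they have to be found in the camera images.
- tall_bottle: loose sample: slim tall white bottle, square, 26 x 26 mm from 25 to 68 mm high, ridged round cap 29 mm across, as wide as the bottle, to the full height of 80 mm. Grey carrier foot: disc 42 mm across, 8 mm high, then a 26 mm stem to 25 mm. About 100 g. Origin: centre of the underside; z up; x and y square to its flat sides, at the start within 0.08 rad of the lane's.
- wide_jar: loose sample: squat white jar, square with round corners, 40 x 40 mm from 25 to 54 mm high, wide ridged round cap 43 mm across to the full height of 67 mm. Grey carrier foot: disc 42 mm across, 8 mm high, then a 26 mm stem to 25 mm. About 100 g. Origin: centre of the underside; z up; x and y square to its flat sides, at the start within 0.08 rad of the lane's.
- square_bottle: loose sample: white square bottle, 30 x 30 mm from 25 to 55 mm high, its shoulders showing round a small round cap 23 mm across; full height 70 mm. Grey carrier foot: disc 42 mm across, 8 mm high, then a 26 mm stem to 25 mm. About 100 g. Origin: centre of the underside; z up; x and y square to its flat sides, at the start within 0.08 rad of the lane's.
- feed_lane: fixed grey plate 216 x 66 mm, 4 mm thick, with two aluminium rails, 48 mm between, 60 outside. Origin: centre of its underside; x towards the closed end. Feet slide easily on the plate under the rails' lips (slot 32 mm wide; lips 15.5 to 19.5 mm above bench): no lifting there. Three places on its centre line, marked by ticks, at x = 75, 27, -21 mm; a sample stands at each, which where varies
- lane_exit (a point): point on the lane's open apron, on its centre line, at lane x = -82 mm, 4 mm above the bench. The lips begin at x = -35 mm, a flared mouth reaches from there to -53 mm, the apron on to -108 mm. A sample whose origin is here stands clear of them and can be lifted off or set down. End stop at x = +100 mm, 26 mm high
- parking_tray: fixed shallow steel tray 190 (x) x 94 (y) mm, rim 12 mm high, inner floor 2.5 mm above the bench. Origin: centre of its underside; x along its length. Two samples stand in it well apart at x = +45 and -45 mm.
- reading_well: fixed white housing 88 x 88 mm, top 19 mm above the bench, with a round nest in the middle, 54 mm across and 7 mm deep (nest floor 12 mm above the bench). Behind it, at x = 42 to 82 mm, a low head 32 mm high. Origin: underside below the nest's centre; x towards the head.
- well_mouth (a point): centre of the reading well's nest, level with its top edge, 19 mm above the bench; a seated sample's origin is 7 mm below it
- dish_a: loose clear seed dish, 60 mm across, 12 mm high, beyond the work; not to be disturbed. Origin: centre of the underside
- dish_b: loose clear seed dish like the other one, further left; not to be disturbed. Origin: centre of the underside
Mind the look-alikes: they are no part of the job. What is shaped like the square_bottle but green is not meant. Leave any purple look-alike of the wide_jar alone.

How it is judged:
On the way, in this order (a step that is already met when the one before it is completed fails the run):
1. the two samples from the outer and middle places stand upright in the parking tray while the inner one still stands in its place in the lane (((distance of tall_bottle from where it was at the start of the episode below 0.015 m and y of tall_bottle in the frame of feed_lane between -0.008 and 0.008 m and z of tall_bottle in the frame of feed_lane below 0.009 m and x of tall_bottle in the frame of feed_lane above 0.055 m and x of wide_jar in the frame of parking_tray between -0.085 and 0.085 m and y of wide_jar in the frame of parking_tray between -0.04 and 0.04 m and z of each of wide_jar, square_bottle in the frame of parking_tray below 0.008 m and angle between each of wide_jar, square_bottle's own z axis and vertical below 0.1 rad and x of square_bottle in the frame of parking_tray between -0.085 and 0.085 m and y of square_bottle in the frame of parking_tray between -0.04 and 0.04 m) or (distance of wide_jar from where it was at the start of the episode below 0.015 m and y of wide_jar in the frame of feed_lane between -0.008 and 0.008 m and z of wide_jar in the frame of feed_lane below 0.009 m and x of wide_jar in the frame of feed_lane above 0.055 m and x of tall_bottle in the frame of parking_tray between -0.085 and 0.085 m and y of tall_bottle in the frame of parking_tray between -0.04 and 0.04 m and z of each of tall_bottle, square_bottle in the frame of parking_tray below 0.008 m and angle between each of tall_bottle, square_bottle's own z axis and vertical below 0.1 rad and x of square_bottle in the frame of parking_tray between -0.085 and 0.085 m and y of square_bottle in the frame of parking_tray between -0.04 and 0.04 m) or (distance of square_bottle from where it was at the start of the episode below 0.015 m and y of square_bottle in the frame of feed_lane between -0.008 and 0.008 m and z of square_bottle in the frame of feed_lane below 0.009 m and x of square_bottle in the frame of feed_lane above 0.055 m and x of tall_bottle in the frame of parking_tray between -0.085 and 0.085 m and y of tall_bottle in the frame of parking_tray between -0.04 and 0.04 m and z of each of tall_bottle, wide_jar in the frame of parking_tray below 0.008 m and angle between each of tall_bottle, wide_jar's own z axis and vertical below 0.1 rad and x of wide_jar in the frame of parking_tray between -0.085 and 0.085 m and y of wide_jar in the frame of parking_tray between -0.04 and 0.04 m))), for 0.2 s.
2. a sample is seated upright in the nest of the reading well (((horizontal distance between tall_bottle and well_mouth below 0.008 m and z of tall_bottle in the frame of well_mouth below -0.004 m and angle between tall_bottle's own z axis and vertical below 0.08 rad) or (horizontal distance between wide_jar and well_mouth below 0.008 m and z of wide_jar in the frame of well_mouth below -0.004 m and angle between wide_jar's own z axis and vertical below 0.08 rad) or (horizontal distance between square_bottle and well_mouth below 0.008 m and z of square_bottle in the frame of well_mouth below -0.004 m and angle between square_bottle's own z axis and vertical below 0.08 rad))), for 0.2 s.
At the end, for the whole second after the job is handed in: One sample is seated in the well's nest (within 8 mm of its centre, at least 4 mm below its top edge, upright to 0.08 rad); the other two stand in the outer and middle places of the lane with their feet under the lips, upright, each within 15 mm of where it stood at the start; all at rest (((horizontal distance between tall_bottle and well_mouth below 0.008 m and z of tall_bottle in the frame of well_mouth below -0.004 m and angle between each of tall_bottle, wide_jar, square_bottle's own z axis and vertical below 0.08 rad and distance of each of wide_jar, square_bottle from where it was at the start of the episode below 0.015 m and y of wide_jar in the frame of feed_lane between -0.008 and 0.008 m and z of each of wide_jar, square_bottle in the frame of feed_lane below 0.009 m and x of each of wide_jar, square_bottle in the frame of feed_lane below 0.045 m and y of square_bottle in the frame of feed_lane between -0.008 and 0.008 m and linear speed of each of tall_bottle, wide_jar, square_bottle below 0.02 m/s) or (horizontal distance between wide_jar and well_mouth below 0.008 m and z of wide_jar in the frame of well_mouth below -0.004 m and angle between each of wide_jar, tall_bottle, square_bottle's own z axis and vertical below 0.08 rad and distance of each of tall_bottle, square_bottle from where it was at the start of the episode below 0.015 m and y of tall_bottle in the frame of feed_lane between -0.008 and 0.008 m and z of each of tall_bottle, square_bottle in the frame of feed_lane below 0.009 m and x of each of tall_bottle, square_bottle in the frame of feed_lane below 0.045 m and y of square_bottle in the frame of feed_lane between -0.008 and 0.008 m and linear speed of each of tall_bottle, wide_jar, square_bottle below 0.02 m/s) or (horizontal distance between square_bottle and well_mouth below 0.008 m and z of square_bottle in the frame of well_mouth below -0.004 m and angle between each of square_bottle, tall_bottle, wide_jar's own z axis and vertical below 0.08 rad and distance of each of tall_bottle, wide_jar from where it was at the start of the episode below 0.015 m and y of tall_bottle in the frame of feed_lane between -0.008 and 0.008 m and z of each of tall_bottle, wide_jar in the frame of feed_lane below 0.009 m and x of each of tall_bottle, wide_jar in the frame of feed_lane below 0.045 m and y of wide_jar in the frame of feed_lane between -0.008 and 0.008 m and linear speed of each of tall_bottle, wide_jar, square_bottle below 0.02 m/s))); the robot touches nothing.
It fails at once if a sample is tipped over (angle between any of tall_bottle, wide_jar, square_bottle's own z axis and vertical above 0.6 rad).
It fails at once if a seed dish is disturbed (moved by more than 20 mm) (distance of any of dish_a, dish_b from where it was at the start of the episode above 0.02 m).
It also fails if it takes over 134 s, if anything falls off the work surface, if the arm or the gripper's body presses on something with over 40 N, if the wrist force passes 120 N, or if a joint passes its speed limit or range.

### The arm

A 6-joint arm with a two-finger parallel gripper is mounted at the origin on a cart in front of the work surface, level with it; the furniture and walls round the work are solid. World frame = base frame: x ahead of the robot, y to its left, z up, the work surface at z = 0. Lengths are in m, angles in rad, forces in N, time in s.
With the tool pointing down it reaches from about 0.325 to 0.85 m from the base axis. Payload 15.5 kg.
Tool frame: the origin (TCP) lies between the finger pads; the fingertips stand 17 mm ahead of it and the grasp point (between the pads) lies 2 mm behind it (manip.nose_length is the distance from the TCP to the fingertips, in m); z points along the fingers, y is the direction in which the jaws open and shut (so a half turn about z gives the same grasp; the last joint's range is limited). The gripper opens to 91 mm and grips with 3 to 60 N. Pads are 32 mm wide; open, the fingers measure 118 mm over their backs; the gripper's body (76 mm by 178 mm) begins 60 mm behind the grasp point.
Start: joints at [1.105, 0.494, 1.345, -0, 1.302, -0.096], TCP at [0.226, 0.583, 0.231] pointing down, gripper open.
Joint ranges: [-2.91, 2.91], [-0.82, 2.16], [0.22, 2.67], [-1.22, 4.37], [0.12, 2.79], [-3.08, 3.08]. Speed limits (rad/s): [1.89, 1.89, 2.57, 3.01, 3.01, 3.01].

### API

Orientations are given as a unit quaternion [w, x, y, z].
In Python, from station import manip gives the robot as it stands. The module is installed in compiled form; this text tells all that it offers.
- The arm moves only by the tool step_arm, never from a script. Its argument "steps" is a list that holds one entry, the list of rows, each a list of 5 numbers: the gripper's target within -1 to 1 (fully open at 1, half-way at 0, shut at -1), then the shift along the tool's x, y, z in units of 30 mm (1.0 is 30 mm), then the turn about the tool's z in units of 6 degrees (1.0 is 6 degrees). In form: [[[claw, tx, ty, tz, spin], ...]]. A call has 1 to 8 rows; each row is the pose to reach, as a shift and turn from the pose commanded when the call began, along the tool's axes at that moment; what a row does not reach only later rows make up. A row lasts 1/10 s, in which the tool goes at most 50 mm and 8.59 degrees, less where a joint would pass 70% of its speed; a pose out of reach is approached as far as the arm can. A call with a gripper value outside its range is refused whole. The fingers move at their own pace and stop on an object; the grip force is fixed at half the most. Time passes only in rows, so rows that repeat a pose let the fingers close. It gives the time, the measured TCP pose, the force and the opening at its end, in the units of the state.
- manip.sense(): the state, without advancing time (a new reading comes with each control period).
- manip.read_camera(name): name is "scene" or "top"; returns the picture (400x640x3 uint8, red, green, blue); there is no depth.
- manip.camera_params(name): a dict with "camera_matrix" (3x3 intrinsics, pixels), "distortion" ([k1, k2, p1, p2, k3] as OpenCV has them; the pictures are not rectified), "rvec" (rotation vector, rad) and "tvec" (3), from world to camera coordinates, as OpenCV has them. Camera axes: x right, y down, z forward; pixel columns grow to the right and rows downward; lengths in m; the calibration is good to about 2 mm. A picture is of the moment at which its call begins. camera_params takes no time and is no camera call.
- manip.job_done(): hands the job in, once; it reports no verdict.
The state is a dict: "time": time; "joint_pos": joint angles; "qd": joint speeds; "effort": joint torques, N m; "tcp_pos": TCP position; "tcp_rot": TCP orientation; "ft_force": force on the tool from outside, world axes, zero at the start; "wrist_torque": the same for the moment, N m; "grip_width": opening from 0.0 (shut) to 1.0 (fully open).
Only numpy, scipy, OpenCV 4.12 (cv2) and the standard library are available. Lean on these libraries where they do the work, as an engineer would, in place of code of your own. Each camera call takes 0.05 s, during which the arm holds its last target. There are 200 camera calls.

## Working session

There is one attempt and no reset: what is moved stays moved. The work goes in short steps, Python scripts to look and compute and a tool call to move; the robot and the scene stay as the last step left them, time stands still between calls to the robot, and variables do not carry over. Pictures are saved under pics/ and viewed, about 12 in all and at most 16, crops included, and the job is handed in when it is done.

Besides the shell and the picture viewer there is one more tool, called as a command line: name --argument value ..., lists and objects as JSON in quotes. step_arm: Moves the arm, as the interface text tells. Its arguments: {"type":"object","properties":{"steps":{"type":"array","items":{"type":"array","items":{"type":"array","items":{"type":"number"}}}}},"required":["steps"]}

```bash
mkdir -p pics; ls
cat > h.py <<'E'
import numpy as np, cv2
from station import manip
def snap(n,f):
    im=cv2.cvtColor(manip.read_camera(n),cv2.COLOR_RGB2BGR); cv2.imwrite('pics/'+f,im); return im
def ray(n,uv,z):
    p=manip.camera_params(n);K=np.array(p['camera_matrix'],float);d=np.array(p['distortion'],float)
    R,_=cv2.Rodrigues(np.array(p['rvec'],float));t=np.array(p['tvec'],float).ravel()
    q=cv2.undistortPoints(np.array(uv,float).reshape(-1,1,2),K,d).reshape(-1,2)
    D=np.c_[q,np.ones(len(q))]@R; C=-R.T@t
    return C+D*((z-C[2])/D[:,2])[:,None]
def proj(n,X):
    p=manip.camera_params(n)
    return cv2.projectPoints(np.array(X,float).reshape(-1,1,3),np.array(p['rvec'],float),np.array(p['tvec'],float),np.array(p['camera_matrix'],float),np.array(p['distortion'],float))[0].reshape(-1,2)
E
python3 - <<'E'
from h import *
a=snap('scene','s0.png');b=snap('top','t0.png')
for n in('scene','top'):
    p=manip.camera_params(n);R,_=cv2.Rodrigues(np.array(p['rvec'],float));print(n,-R.T@np.array(p['tvec']).ravel(),R[2])
s=manip.sense();print(s['tcp_pos'],s['tcp_rot'],s['time'])
E
```

```text
pics
scene [0.13587486 1.16486304 0.65153328] [ 0.3976341  -0.75875087 -0.51593047]
top [0.46818935 0.27570872 1.39302122] [ 0.06961875  0.02597575 -0.99723542]
[0.22573398 0.5824479  0.23040402] [-1.49774101e-04  1.83833450e-01  9.82957248e-01 -5.37218181e-04] 0.1
```

View pics/s0.png

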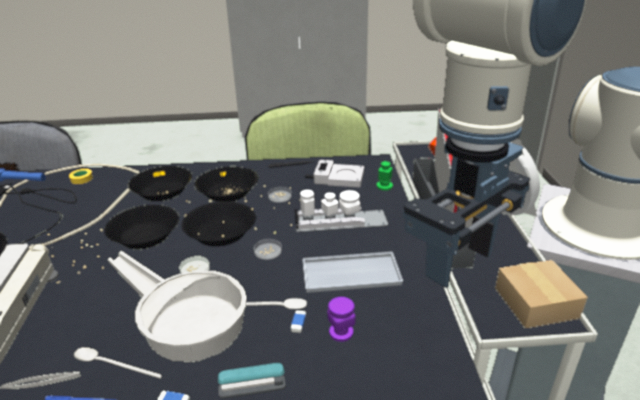

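View pics/t0.png

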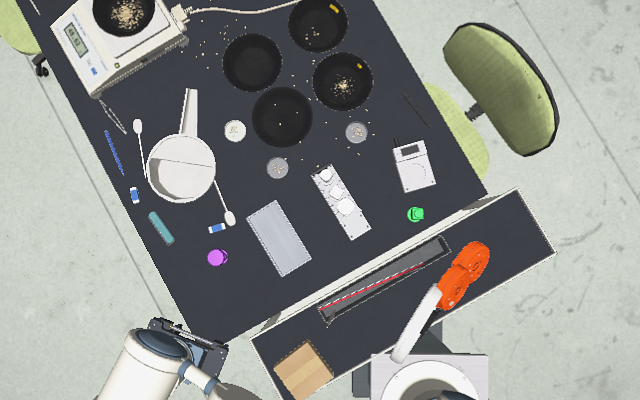

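Run:
```python
from h import *
a=cv2.imread('pics/s0.png')[175:240,280:400];b=cv2.imread('pics/t0.png')[150:250,295:445]
a=cv2.resize(a,None,fx=6,fy=6,interpolation=cv2.INTER_CUBIC)[:,:720]
cv2.imwrite('pics/a.png',a);cv2.imwrite('pics/b.png',cv2.resize(b,None,fx=5,fy=5,interpolation=cv2.INTER_CUBIC))
```

```text
(no output)
```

View pics/a.png

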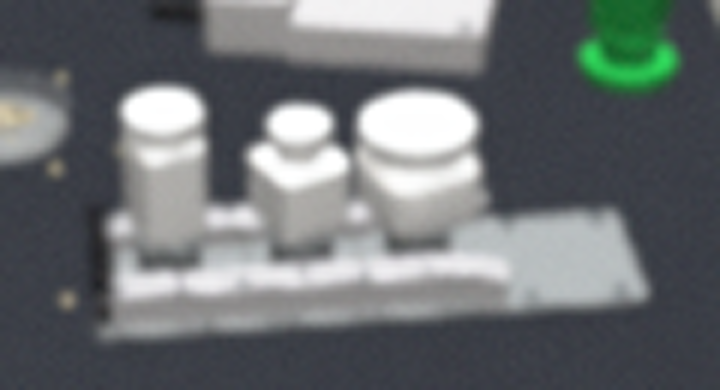

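View pics/b.png

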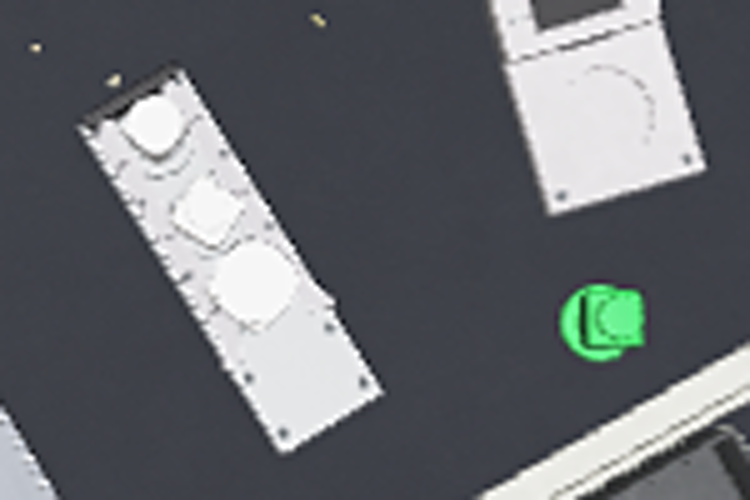

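Run:
```python
from h import *
g=lambda L:np.array(L)/5.+[295,150]-0.4
np.set_printoptions(precision=4,suppress=True)
l=ray('top',g([(283,452),(381,393),(80,125),(183,70)]),.004);print('lane',l)
d=(l[0]+l[1])/2; n=l[1]-l[0];print('w',np.linalg.norm(n[:2]),'apron mid',d,'ang',np.arctan2(n[0],-n[1])) 
l2=ray('top',g([(80,125),(183,70)]),.01).mean(0);print('axis',np.linalg.norm((l2-d)[:2]),np.arctan2(*(l2-d)[[1,0]]))
for nm,p,z in(('tall',(156,124),.08),('sq',(207,211),.07),('jar',(254,284),.067)):print(nm,ray('top',g([p]),z))
w=ray('top',g([(548,214),(705,168),(660,18),(507,62)]),.019);print('well',w, np.linalg.norm((w[1]-w[0])[:2]),(w[1]-w[0]))
im=cv2.imread('pics/t0.png')
h=cv2.cvtColor(im,cv2.COLOR_BGR2GRAY)
m=(h>120).astype(np.uint8);k,lab,st,c=cv2.connectedComponentsWithStats(m)
for pt in((279,238),(350,225),(415,175)):
    i=lab[pt[1],pt[0]];print(pt,st[i])
    r=cv2.minAreaRect(np.argwhere(lab==i)[:,::-1].astype(np.float32));print(r)
    b=ray('top',cv2.boxPoints(r),.010);print(b[:,:2],b.mean(0),np.linalg.norm((b[1]-b[0])[:2]),np.linalg.norm((b[2]-b[1])[:2]))
```

```text
lane [[0.4593 0.2166 0.004 ]
 [0.4925 0.1625 0.004 ]
 [0.6409 0.3313 0.004 ]
 [0.6723 0.2738 0.004 ]]
w 0.06347388309881714 apron mid [0.4759 0.1896 0.004 ] ang 0.5503264330210935
axis 0.21234888064115148 0.5603058684428524
tall [[0.6322 0.288  0.08  ]]
sq [[0.5871 0.2605 0.07  ]]
jar [[0.5486 0.2352 0.067 ]]
well [[ 0.5916  0.0723  0.019 ]
 [ 0.6177 -0.014   0.019 ]
 [ 0.7009  0.0103  0.019 ]
 [ 0.6758  0.0947  0.019 ]] 0.09008717203948229 [ 0.0261 -0.0862  0.    ]
(279, 238) [ 246  200   66   77 2499]
((278.21685791015625, 238.17306518554688), (69.63727569580078, 36.0274543762207), 58.570438385009766)
[[0.5177 0.5132]
 [0.5708 0.4283]
 [0.4073 0.3252]
 [0.3549 0.4094]] [0.4627 0.419  0.01  ] 0.10020534398869538 0.19324010308899547
(350, 225) [ 311  164   61   77 1815]
((341.308837890625, 201.5147247314453), (76.65986633300781, 26.067787170410156), 59.03623962402344)
[[0.638  0.3315]
 [0.6761 0.2695]
 [0.4939 0.1591]
 [0.4563 0.2206]] [0.5661 0.2452 0.01  ] 0.07281492946265124 0.21306600652052626
(415, 175) [ 393  140   43   53 1393]
((413.61083984375, 166.04847717285156), (46.22053527832031, 33.302330017089844), 73.81079864501953)
[[ 0.715   0.1069]
 [ 0.7418  0.0179]
 [ 0.6176 -0.0171]
 [ 0.591   0.0713]] [0.6663 0.0447 0.01  ] 0.09292242559395004 0.12903418794039737
```

The lane's inner sample is the tall bottle, top px (325,174). The middle one is the square bottle (336,191) and the outer one is the jar (346,206). Two look-alikes are ruled out by colour: the green one at (416,214) and the purple one at (217,257). Next I work out the moves.

```bash
cat >> h.py <<'E'
from scipy.spatial.transform import Rotation as Ro
Y=0.557;u=np.array([np.cos(Y),np.sin(Y)]);v=np.array([-u[1],u[0]])
L=np.array([.5675,.2467]);NEST=np.array([.6475,.041]);TRAY=np.array([.463,.419]);TY=.5625
def lane(x,y=0):return L+x*u+y*v
def tray(x):return TRAY+x*np.array([np.cos(TY),np.sin(TY)])
def st():
    s=manip.sense();q=s['tcp_rot'];return s,Ro.from_quat([q[1],q[2],q[3],q[0]]).as_matrix(),np.array(s['tcp_pos'])
def plan(xy,z):
    s,R,p=st();d=R.T@(np.r_[xy,z]-p);ya=np.arctan2(R[1,1],R[0,1]);e=(Y+np.pi/2-ya)
    print('units',np.round(d/.03,3),'spin',round(-np.degrees(e)/6,3),'t',s['time'],'p',p.round(4),'lane',((p[:2]-L)@u).round(4),((p[:2]-L)@v).round(4),'F',np.round(s['ft_force'],1),'w',round(s['grip_width'],3))
E
python3 - <<'E'
from h import *
plan(lane(-.021),.16);print(st()[0]['joint_pos'])
E
```

```text
units [-14.247  -6.875   2.353] spin -8.85 t 0.1 p [0.2257 0.5824 0.2304] lane -0.1126 0.4657 F [-1.1  0.2 -0.8] w 0.998
[ 1.10550718e+00  4.94104035e-01  1.34608230e+00 -9.84715289e-06
  1.30252169e+00 -9.55165610e-02]
```

step_arm --steps '[[[1, -1.4, -0.7, 0.2, -0.9], [1, -3, -1.4, 0.5, -2], [1, -4.5, -2.1, 0.7, -3.1], [1, -6, -2.8, 0.9, -4.3], [1, -7.5, -3.6, 1.1, -5.5], [1, -9, -4.3, 1.3, -6.7], [1, -10.5, -5, 1.5, -7.9], [1, -11.5, -5.5, 1.6, -8.85]]]'

```text
time: 0.9
tcp_pos: [0.4892, 0.3021, 0.1824]
tcp_rot: [-0.0, -0.277, 0.961, -0.0]
ft_force: [1.0, 1.4, -0.2]
grip_width: 1.001
```

```bash
python3 -c "
from h import *
plan(lane(-.021),.16)"
```

```text
units [-0.526 -2.95   0.745] spin 0.043 t 0.9 p [0.4892 0.3021 0.1824] lane -0.0372 0.0884 F [ 1.   1.4 -0.2] w 1.001
```

step_arm --steps '[[[1, -0.3, -1.2, 0.3, 0.05], [1, -0.5, -2.5, 0.6, 0.05], [1, -0.53, -2.95, 0.75, 0.05], [1, -0.53, -2.95, 0.75, 0.05], [1, -0.53, -2.95, 0.75, 0.05]]]'

```text
time: 1.4
tcp_pos: [0.5476, 0.2379, 0.1603]
tcp_rot: [-0.0, -0.272, 0.962, 0.0]
ft_force: [-1.2, 0.2, 0.2]
grip_width: 0.998
```

Run:
```python
from h import *
plan(lane(-.021),.044)
a=snap('scene','s1.png')[160:250,270:420];b=snap('top','t1.png')[130:270,250:450]
cv2.imwrite('pics/c1.png',np.vstack([cv2.resize(a,(480,288),interpolation=2),cv2.resize(b,(480,300),interpolation=2)]))
```

```text
units [-0.022 -0.102  3.876] spin -0.053 t 1.4 p [0.5476 0.2379 0.1603] lane -0.0216 0.003 F [-1.2  0.2  0.2] w 0.998
```

View pics/c1.png

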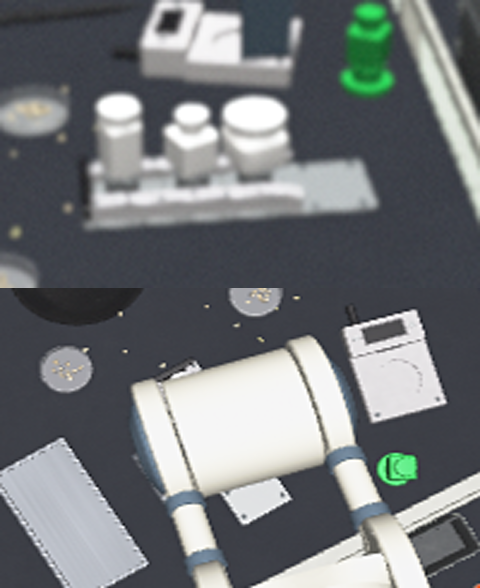

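Run:
```python
from h import *
np.set_printoptions(precision=4,suppress=True)
g=lambda L:np.array(L)/6.+[280,175]-0.4
f=lambda P:np.c_[(P[:,:2]-L)@u,(P[:,:2]-L)@v]
print(f(ray('scene',g([(648,298),(615,208),(100,336)]),.004)))
for p,z in(((163,110),.084),((300,124),.074),((419,125),.071)):print(f(ray('scene',g([p]),z)), 'top')
for p,z in(((156,124),.084),((207,211),.074),((254,284),.071)):print(f(ray('top',np.array([p])/5.+[294.6,149.6],z)))
```

```text
[[-0.1112  0.0327]
 [-0.1113 -0.0355]
 [ 0.1035  0.0341]]
[[0.0743 0.0017]] top
[[0.0218 0.0015]] top
[[-0.0243  0.0026]] top
[[0.0763 0.001 ]]
[[0.0237 0.0016]]
[[-0.0223  0.0004]]
```

step_arm --steps '[[[1, 0, -0.09, 1.2, -0.05], [1, 0, -0.09, 2.4, -0.05], [1, 0, -0.09, 3.4, -0.05], [1, 0, -0.09, 3.85, -0.05], [1, 0, -0.09, 3.87, -0.05], [1, 0, -0.09, 3.87, -0.05], [0, 0, -0.09, 3.87, -0.05], [0, 0, -0.09, 3.87, -0.05]]]'

```text
time: 2.3
tcp_pos: [0.5503, 0.2355, 0.0457]
tcp_rot: [0.001, -0.275, 0.961, 0.0]
ft_force: [-0.8, -0.2, 0.2]
grip_width: 0.859
```

Run:
```python
from h import *
plan(lane(-.022,.0005),.044)
a=snap('scene','s2.png')[170:240,280:410];cv2.imwrite('pics/c2.png',cv2.resize(a,None,fx=5,fy=5,interpolation=2))
```

```text
units [0.051 0.031 0.055] spin 0.0 t 2.3 p [0.5503 0.2355 0.0457] lane -0.0205 -0.0004 F [-0.8 -0.2  0.2] w 0.859
```

View pics/c2.png

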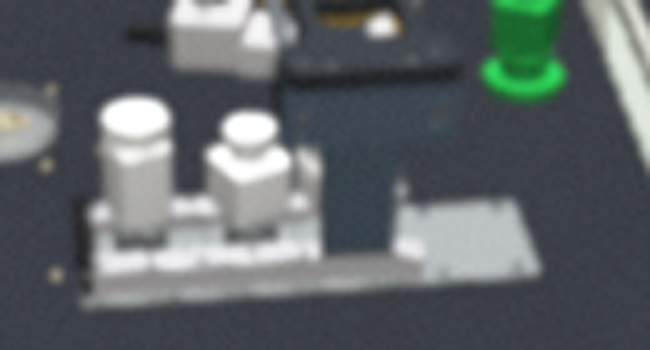

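The finger is centred on the jar at crop px (360,190) and clears the rail. Closing.

step_arm --steps '[[[-1, 0.04, 0.03, 0.05, 0], [-1, 0.04, 0.03, 0.05, 0], [-1, 0.04, 0.03, 0.05, 0], [-1, 0.04, 0.03, 0.05, 0], [-1, 0.04, 0.03, 0.05, 0], [-1, 0.04, 0.03, 0.05, 0]]]'

```text
time: 2.95
tcp_pos: [0.5481, 0.2353, 0.0429]
tcp_rot: [-0.0, -0.275, 0.961, -0.0]
ft_force: [-0.2, -1.0, 2.6]
grip_width: 0.537
```

```bash
python3 -c "
from h import *
plan(lane(-.085,.0005),.044)"
```

```text
units [ 2.083e+00 -2.000e-03 -3.800e-02] spin -0.001 t 2.95 p [0.5481 0.2353 0.0429] lane -0.0225 0.0006 F [-0.2 -1.   2.6] w 0.537
```

step_arm --steps '[[[-1, 0, 0, 0, 0], [-1, 0, 0, 0, 0], [-1, 0, 0, 0, 0], [-1, 0, 0, 0, 0], [-1, 0, 0, 0, 0]]]'

```text
time: 3.45
tcp_pos: [0.5481, 0.2353, 0.0428]
tcp_rot: [0.0, -0.275, 0.961, -0.0]
ft_force: [-1.2, -0.9, 4.1]
grip_width: 0.542
```

```bash
python3 -c "
from h import *
plan(lane(-.085,.0005),.044)"
```

```text
units [ 2.085 -0.003 -0.039] spin 0.0 t 3.45 p [0.5481 0.2353 0.0428] lane -0.0225 0.0006 F [-1.2 -0.9  4.1] w 0.542
```

Run:
```python
from h import *
a=snap('scene','s3.png')[170:240,280:410];b=snap('top','t3.png')
print(manip.sense()['wrist_torque'])
cv2.imwrite('pics/c3.png',cv2.resize(a,None,fx=6,fy=6,interpolation=2))
```

```text
[-0.12065639  0.23939957 -0.02428022]
```

View pics/c3.png

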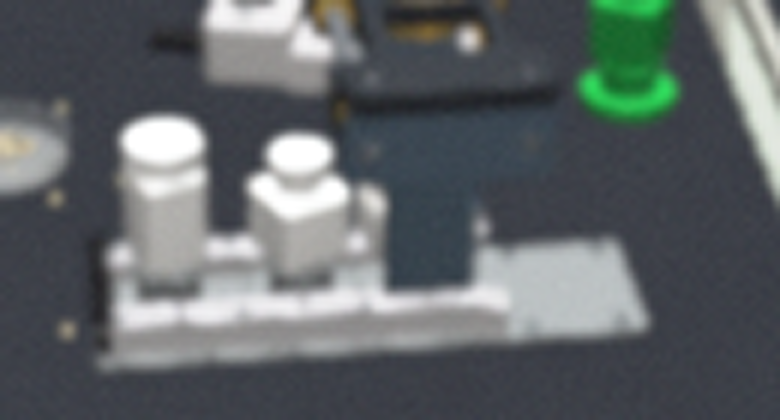

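step_arm --steps '[[[-1, 0, 0, -0.05, 0], [-1, 0, 0, -0.05, 0], [-1, 0, 0, -0.05, 0]]]'

```text
time: 3.85
tcp_pos: [0.5482, 0.2354, 0.0443]
tcp_rot: [0.0, -0.275, 0.961, 0.0]
ft_force: [0.1, -0.1, -0.6]
grip_width: 0.542
```

step_arm --steps '[[[-1, 0.1, 0, 0, 0], [-1, 0.2, 0, 0, 0], [-1, 0.3, 0, 0, 0], [-1, 0.3, 0, 0, 0]]]'

```text
time: 4.25
tcp_pos: [0.54, 0.2303, 0.0443]
tcp_rot: [-0.0, -0.275, 0.961, -0.0]
ft_force: [-0.4, 0.6, -0.1]
grip_width: 0.546
```

Run:
```python
from h import *
a=snap('scene','s4.png')[170:240,280:410]
plan(lane(-.085,.0005),.044)
o=cv2.imread('pics/s3.png')[170:240,280:410]
cv2.imwrite('pics/c4.png',np.vstack([cv2.resize(x[10:60,40:110],None,fx=8,fy=5.5,interpolation=2) for x in(o,a)]))
```

```text
units [ 1.776 -0.003  0.011] spin -0.001 t 4.3 p [0.5403 0.2304 0.0443] lane -0.0317 0.0006 F [-0.5 -0.6  0.4] w 0.543
```

View pics/c4.png

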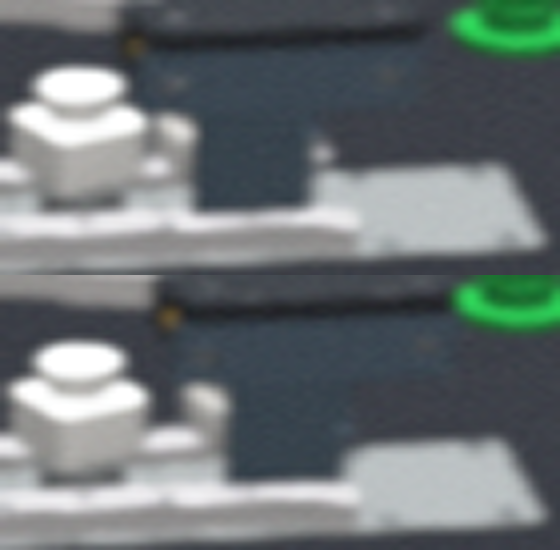

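step_arm --steps '[[[-1, 0.3, 0, 0, 0], [-1, 0.6, 0, 0, 0], [-1, 0.9, 0, 0, 0], [-1, 1.2, 0, 0, 0], [-1, 1.5, 0, 0, 0], [-1, 1.75, 0, 0, 0], [-1, 1.83, 0, 0, 0], [-1, 1.83, 0, 0, 0]]]'

```text
time: 5.1
tcp_pos: [0.4937, 0.2014, 0.0444]
tcp_rot: [-0.0, -0.275, 0.961, 0.0]
ft_force: [-0.3, 0.9, -1.4]
grip_width: 0.54
```

Run:
```python
from h import *
a=snap('scene','s5.png')[170:240,280:410]
cv2.imwrite('pics/c5.png',cv2.resize(a,None,fx=6,fy=6,interpolation=2))
plan(tray(-.045),.15)
```

```text
units [-1.452  6.691 -3.521] spin -0.001 t 5.15 p [0.4941 0.2016 0.0444] lane -0.0862 0.0005 F [-0.3  0.3 -1. ] w 0.538
```

View pics/c5.png

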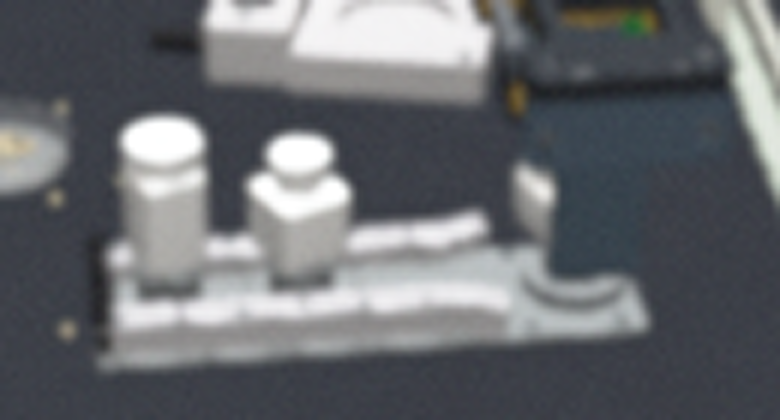

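step_arm --steps '[[[-1, 0, 0, -0.4, 0], [-1, 0, 0, -1.2, 0], [-1, 0, 0.2, -2.0, 0], [-1, -0.2, 1.2, -2.5, 0], [-1, -0.5, 2.4, -2.5, 0], [-1, -0.8, 3.6, -2.5, 0], [-1, -1.1, 4.8, -2.5, 0], [-1, -1.3, 5.8, -2.5, 0]]]'

```text
time: 5.95
tcp_pos: [0.4347, 0.372, 0.1204]
tcp_rot: [0.001, -0.275, 0.961, 0.0]
ft_force: [-0.2, -0.4, -0.6]
grip_width: 0.54
```

step_arm --steps '[[[-1, -0.15, 0.7, 0, 0], [-1, -0.15, 0.9, 0, 0], [-1, -0.15, 0.9, 0, 0], [-1, -0.15, 0.9, 0, 0]]]'

```text
time: 6.35
tcp_pos: [0.4249, 0.3945, 0.1196]
tcp_rot: [0.0, -0.275, 0.962, -0.0]
ft_force: [-0.1, -0.2, -1.2]
grip_width: 0.538
```

Run:
```python
from h import *
a=snap('scene','s6.png')[170:320,270:430]
cv2.imwrite('pics/c6.png',cv2.resize(a,None,fx=4,fy=4,interpolation=2))
plan(tray(-.045),.0435)
```

```text
units [-0.012  0.022  2.535] spin -0.007 t 6.4 p [0.425  0.3943 0.1195] lane -0.043 0.2006 F [-0.1 -0.9 -0.8] w 0.543
```

View pics/c6.png

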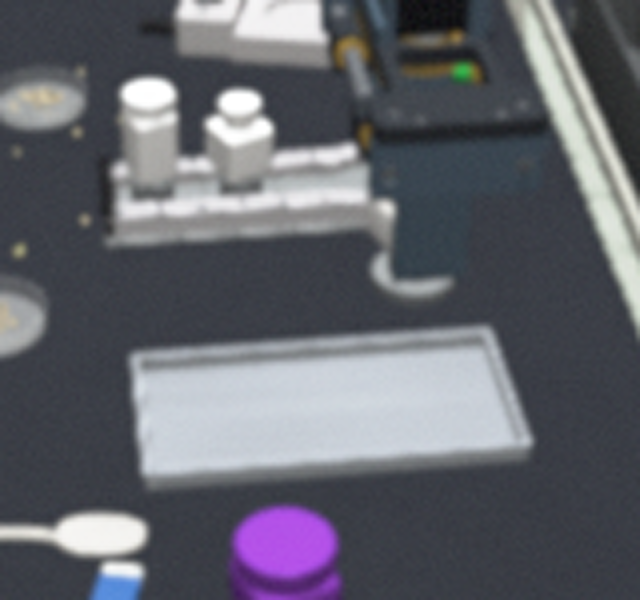

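step_arm --steps '[[[-1, 0, 0.02, 0.8, 0], [-1, 0, 0.02, 1.6, 0], [-1, 0, 0.02, 2.2, 0], [-1, 0, 0.02, 2.45, 0], [-1, 0, 0.02, 2.53, 0], [-1, 0, 0.02, 2.55, 0], [-1, 0, 0.02, 2.55, 0], [0.3, 0, 0.02, 2.55, 0]]]'

```text
time: 7.2
tcp_pos: [0.4247, 0.3959, 0.0436]
tcp_rot: [0.001, -0.275, 0.961, 0.0]
ft_force: [-0.8, -0.9, 0.1]
grip_width: 0.598
```

step_arm --steps '[[[1, 0, 0, 0, 0], [1, 0, 0, 0, 0], [1, 0, 0, 0, 0], [1, 0, 0, 0, 0], [1, 0, 0, 0, 0], [1, 0, 0, -0.6, 0], [1, 0, 0, -1.6, 0], [1, 0, 0, -2.8, 0]]]'

```text
time: 8.0
tcp_pos: [0.4236, 0.3952, 0.1269]
tcp_rot: [-0.001, -0.275, 0.961, -0.0]
ft_force: [0.5, 1.0, -0.1]
grip_width: 0.999
```

Run:
```python
from h import *
plan(lane(.023,.0005),.13)
```

```text
units [-2.222 -6.72  -0.107] spin -0.001 t 8.0 p [0.4236 0.3952 0.1269] lane -0.0436 0.2021 F [ 0.5  1.  -0.1] w 0.999
```

step_arm --steps '[[[1, -0.4, -1, -0.4, 0], [1, -0.8, -2.2, -0.4, 0], [1, -1.2, -3.4, -0.4, 0], [1, -1.6, -4.6, -0.4, 0], [1, -2, -5.8, -0.4, 0], [1, -2.2, -6.7, -0.4, 0], [1, -2.2, -6.7, -0.3, 0], [1, -2.2, -6.7, -0.3, 0]]]'

```text
time: 8.8
tcp_pos: [0.5862, 0.2595, 0.1352]
tcp_rot: [-0.001, -0.274, 0.962, 0.0]
ft_force: [-0.3, 0.4, 0.0]
grip_width: 1.003
```

Run:
```python
from h import *
a=snap('scene','s7.png')[165:320,260:420]
cv2.imwrite('pics/c7.png',cv2.resize(a,None,fx=4,fy=3.8,interpolation=2))
plan(lane(.023,.0005),.044)
```

```text
units [-0.016 -0.042  3.047] spin -0.002 t 8.85 p [0.5858 0.2601 0.1354] lane 0.0226 0.0017 F [ 0.1  0.7 -0.2] w 0.999
```

View pics/c7.png

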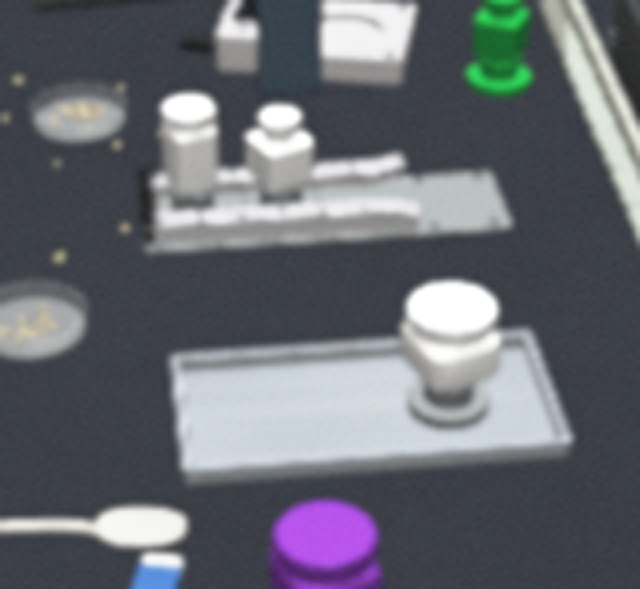

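The jar stands upright in the tray, its foot at crop px (449,403). Next is the square bottle.

step_arm --steps '[[[1, 0, -0.04, 1.0, 0], [1, 0, -0.04, 2.0, 0], [1, 0, -0.04, 2.8, 0], [1, 0, -0.04, 3.03, 0], [1, 0, -0.04, 3.03, 0], [-1, 0, -0.04, 3.03, 0], [-1, 0, -0.04, 3.03, 0], [-1, 0, -0.04, 3.03, 0]]]'

```text
time: 9.65
tcp_pos: [0.5877, 0.2592, 0.046]
tcp_rot: [0.001, -0.275, 0.961, 0.0]
ft_force: [0.3, 0.6, 0.2]
grip_width: 0.769
```

step_arm --steps '[[[-1, 0, 0, 0, 0], [-1, 0, 0, 0, 0], [-1, 0, 0, 0, 0], [-1, 0, 0, 0, 0], [-1, 0, 0, 0, 0], [-1, 0, 0, 0, 0], [-1, 0, 0, 0, 0], [-1, 0, 0, 0, 0]]]'

```text
time: 10.45
tcp_pos: [0.5872, 0.2589, 0.0449]
tcp_rot: [0.0, -0.275, 0.961, -0.0]
ft_force: [-0.5, -1.1, 1.9]
grip_width: 0.415
```

Run:
```python
from h import *
plan(lane(-.083,.0005),.044)
print(manip.sense()['wrist_torque'])
f=ray('scene',[[372.2,271.05]],.010)[0][:2];e=f-TRAY;print('jar tray',e@[np.cos(TY),np.sin(TY)],e@[-np.sin(TY),np.cos(TY)])
```

```text
units [3.538 0.019 0.032] spin -0.0 t 10.45 p [0.5872 0.2589 0.0449] lane 0.0231 -0.0001 F [-0.5 -1.1  1.9] w 0.415
[-0.03721569  0.05343901  0.00015353]
jar tray -0.04553952752831667 0.00831491759668868
```

step_arm --steps '[[[-1, 0.05, 0, -0.03, 0], [-1, 0.4, 0, -0.03, 0], [-1, 0.8, 0, -0.03, 0], [-1, 1.2, 0, -0.03, 0], [-1, 1.6, 0, -0.03, 0], [-1, 2.0, 0, -0.03, 0], [-1, 2.4, 0, -0.03, 0], [-1, 2.8, 0, -0.03, 0]]]'

```text
time: 11.25
tcp_pos: [0.5146, 0.2139, 0.0458]
tcp_rot: [-0.0, -0.275, 0.961, 0.0]
ft_force: [-0.7, -0.8, 0.1]
grip_width: 0.415
```

step_arm --steps '[[[-1, 0.4, 0, 0, 0], [-1, 0.7, 0, 0, 0], [-1, 0.75, 0, 0, 0], [-1, 0.75, 0, 0, 0], [-1, 0.75, 0, -0.5, 0], [-1, 0.75, 0, -1.4, 0], [-1, 0.75, 0, -2.3, 0], [-1, 0.75, 0, -2.5, 0]]]'

```text
time: 12.05
tcp_pos: [0.4985, 0.2033, 0.1233]
tcp_rot: [0.002, -0.275, 0.961, 0.0]
ft_force: [-0.1, -0.2, -1.5]
grip_width: 0.415
```

Run:
```python
from h import *
a=snap('scene','s8.png')[165:320,260:420]
cv2.imwrite('pics/c8.png',cv2.resize(a,None,fx=4,fy=3.8,interpolation=2))
plan(tray(.045),.12)
```

```text
units [-4.306  6.736  0.104] spin 0.001 t 12.1 p [0.4983 0.2032 0.1228] lane -0.0818 -0.0003 F [0.9 0.7 0.8] w 0.421
```

View pics/c8.png

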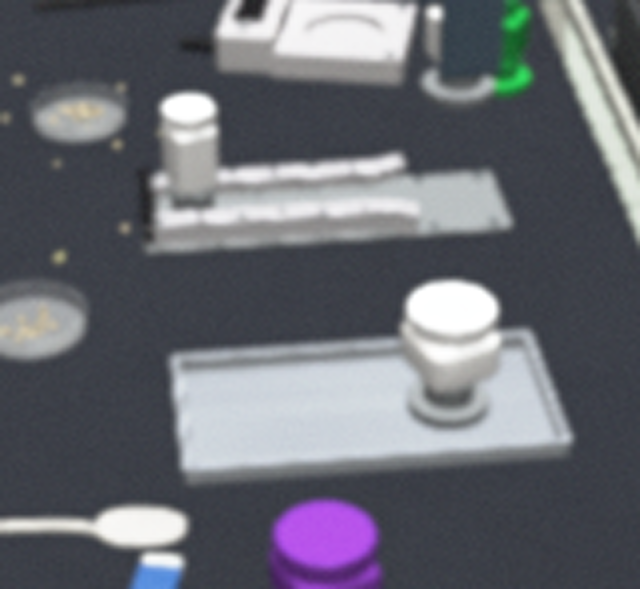

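step_arm --steps '[[[-1, -0.6, 0.9, 0, 0], [-1, -1.3, 2, 0, 0], [-1, -2.0, 3.1, 0, 0], [-1, -2.7, 4.2, 0, 0], [-1, -3.4, 5.3, 0, 0], [-1, -4, 6.3, 0, 0], [-1, -4.3, 6.65, 0, 0], [-1, -4.3, 6.65, 0, 0]]]'

```text
time: 12.9
tcp_pos: [0.5005, 0.4416, 0.1194]
tcp_rot: [-0.0, -0.276, 0.961, -0.0]
ft_force: [0.1, 0.1, 0.0]
grip_width: 0.419
```

Run:
```python
from h import *
plan(tray(.045),.0445)
```

```text
units [-0.041  0.029  2.497] spin 0.018 t 12.9 p [0.5005 0.4416 0.1194] lane 0.0462 0.2009 F [0.1 0.1 0. ] w 0.419
```

step_arm --steps '[[[-1, 0, 0, 0.8, 0], [-1, 0, 0, 1.6, 0], [-1, 0, 0, 2.2, 0], [-1, 0, 0, 2.45, 0], [-1, 0, 0, 2.5, 0], [-1, 0, 0, 2.52, 0], [-1, 0, 0, 2.52, 0], [0.3, 0, 0, 2.52, 0]]]'

```text
time: 13.7
tcp_pos: [0.5012, 0.4404, 0.0461]
tcp_rot: [0.001, -0.275, 0.961, 0.0]
ft_force: [-1.0, -0.2, -0.3]
grip_width: 0.472
```

step_arm --steps '[[[1, 0, 0, 0, 0], [1, 0, 0, 0, 0], [1, 0, 0, 0, 0], [1, 0, 0, 0, 0], [1, 0, 0, 0, 0], [1, 0, 0, -0.6, 0], [1, 0, 0, -1.6, 0], [1, 0, 0, -3.0, 0]]]'

```text
time: 14.5
tcp_pos: [0.4998, 0.4394, 0.1345]
tcp_rot: [-0.002, -0.275, 0.961, -0.001]
ft_force: [0.6, 0.2, -0.1]
grip_width: 0.995
```

Run:
```python
from h import *
plan(lane(.075,.0005),.15)
```

```text
units [-1.017 -6.63  -0.518] spin 0.0 t 14.5 p [0.4998 0.4394 0.1345] lane 0.0444 0.1994 F [ 0.6  0.2 -0.1] w 0.995
```

step_arm --steps '[[[1, -0.2, -1, -0.5, 0], [1, -0.4, -2.2, -0.5, 0], [1, -0.6, -3.4, -0.5, 0], [1, -0.8, -4.6, -0.5, 0], [1, -1, -5.8, -0.5, 0], [1, -1, -6.6, -0.5, 0], [1, -1, -6.6, -0.5, 0], [1, -1, -6.6, -0.5, 0]]]'

```text
time: 15.3
tcp_pos: [0.6309, 0.2876, 0.15]
tcp_rot: [-0.0, -0.274, 0.962, 0.0]
ft_force: [0.0, -0.8, -0.1]
grip_width: 0.995
```

Run:
```python
from h import *
a=snap('scene','s9.png')[165:320,260:420]
cv2.imwrite('pics/c9.png',cv2.resize(a,None,fx=4,fy=3.8,interpolation=2))
plan(lane(.075,.0005),.046)
```

```text
units [ 0.016 -0.05   3.471] spin -0.001 t 15.35 p [0.6306 0.2883 0.1501] lane 0.0755 0.002 F [ 0.2  0.5 -0.3] w 1.002
```

View pics/c9.png

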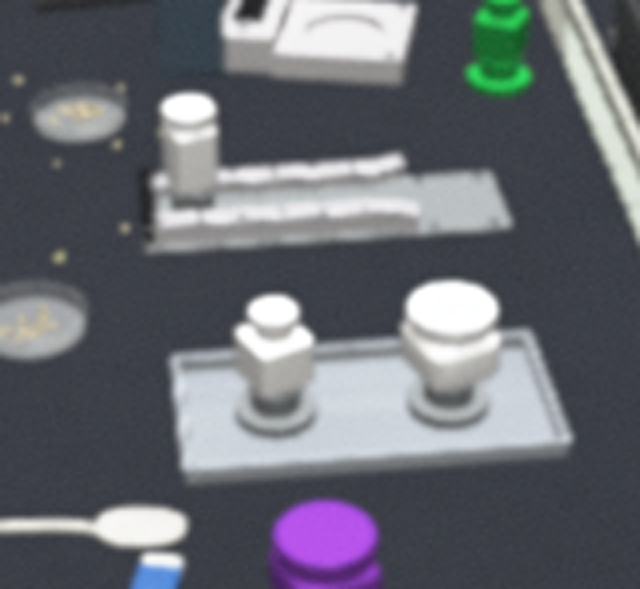

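Both samples stand upright in the tray: the square bottle's foot is at (275,410), the jar's at (449,403). The tall bottle is still in its place. Now I grasp it.

step_arm --steps '[[[1, 0, -0.05, 1.0, 0], [1, 0, -0.05, 2.0, 0], [1, 0, -0.05, 3.0, 0], [1, 0, -0.05, 3.42, 0], [1, 0, -0.05, 3.46, 0], [-1, 0, -0.05, 3.46, 0], [-1, 0, -0.05, 3.46, 0], [-1, 0, -0.05, 3.46, 0]]]'

```text
time: 16.15
tcp_pos: [0.6324, 0.287, 0.0479]
tcp_rot: [0.001, -0.275, 0.961, 0.0]
ft_force: [0.0, -0.7, -0.1]
grip_width: 0.771
```

step_arm --steps '[[[-1, 0, 0, 0, 0], [-1, 0, 0, 0, 0], [-1, 0, 0, 0, 0], [-1, 0, 0, 0, 0], [-1, 0, 0, 0, 0], [-1, 0, 0, 0, 0], [-1, 0, 0, 0, 0], [-1, 0, 0, 0, 0]]]'

```text
time: 16.95
tcp_pos: [0.6317, 0.2867, 0.0464]
tcp_rot: [0.0, -0.275, 0.961, -0.0]
ft_force: [-0.7, -0.4, 0.5]
grip_width: 0.351
```

Run:
```python
from h import *
plan(lane(-.083,.0005),.046)
```

```text
units [5.289 0.018 0.014] spin 0.0 t 16.95 p [0.6317 0.2867 0.0464] lane 0.0757 -0.0 F [-0.7 -0.4  0.5] w 0.351
```

step_arm --steps '[[[-1, 0, 0, 0, 0], [-1, 0, 0, 0, 0], [-1, 0, 0, 0, 0], [-1, 0, 0, -0.03, 0]]]'

```text
time: 17.35
tcp_pos: [0.6316, 0.2866, 0.0471]
tcp_rot: [-0.0, -0.275, 0.961, -0.0]
ft_force: [0.4, 0.7, -1.6]
grip_width: 0.353
```

step_arm --steps '[[[-1, 0.2, 0, 0, 0], [-1, 0.6, 0, 0, 0], [-1, 1.0, 0, 0, 0], [-1, 1.4, 0, 0, 0], [-1, 1.8, 0, 0, 0], [-1, 2.2, 0, 0, 0], [-1, 2.6, 0, 0, 0], [-1, 2.8, 0, 0, 0]]]'

```text
time: 18.15
tcp_pos: [0.5592, 0.2416, 0.0473]
tcp_rot: [-0.0, -0.275, 0.961, -0.0]
ft_force: [1.0, 0.3, -0.5]
grip_width: 0.353
```

Run:
```python
from h import *
plan(lane(-.083,.0005),.047)
```

```text
units [2.441 0.013 0.012] spin -0.001 t 18.15 p [0.5592 0.2416 0.0473] lane -0.0098 0.0001 F [ 1.   0.3 -0.5] w 0.353
```

step_arm --steps '[[[-1, 0.4, 0, 0, 0], [-1, 0.8, 0, 0, 0], [-1, 1.2, 0, 0, 0], [-1, 1.6, 0, 0, 0], [-1, 2.0, 0, 0, 0], [-1, 2.4, 0, 0, 0], [-1, 2.45, 0, 0, 0], [-1, 2.45, 0, 0, 0]]]'

```text
time: 18.95
tcp_pos: [0.4982, 0.2034, 0.0475]
tcp_rot: [0.0, -0.275, 0.962, 0.0]
ft_force: [1.6, 0.4, -1.1]
grip_width: 0.354
```

step_arm --steps '[[[-1, 0, 0, -0.5, 0], [-1, 0, 0, -1.4, 0], [-1, 0, 0, -2.3, 0], [-1, 0, 0, -2.5, 0], [-1, 0, 0, -2.5, 0]]]'

```text
time: 19.45
tcp_pos: [0.499, 0.2038, 0.123]
tcp_rot: [0.001, -0.275, 0.961, 0.0]
ft_force: [-0.0, 0.1, -1.0]
grip_width: 0.354
```

Run:
```python
from h import *
plan(NEST,.12)
```

```text
units [-1.333 -7.224  0.108] spin 0.001 t 19.45 p [0.499  0.2038 0.123 ] lane -0.0809 -0.0002 F [-0.   0.1 -1. ] w 0.354
```

step_arm --steps '[[[-1, 0, 0, -0.5, 0], [-1, -0.2, -1.1, -0.5, 0], [-1, -0.4, -2.3, -0.5, 0], [-1, -0.6, -3.5, -0.5, 0], [-1, -0.8, -4.7, -0.5, 0], [-1, -1.1, -5.9, -0.5, 0], [-1, -1.3, -7, -0.5, 0], [-1, -1.33, -7.2, -0.5, 0]]]'

```text
time: 20.25
tcp_pos: [0.6481, 0.0384, 0.1355]
tcp_rot: [-0.0, -0.274, 0.962, -0.0]
ft_force: [0.0, 0.6, -1.8]
grip_width: 0.352
```

Run:
```python
from h import *
plan(NEST,.068)
```

```text
units [-0.03   0.084  2.251] spin -0.022 t 20.25 p [0.6481 0.0384 0.1355] lane -0.0417 -0.2194 F [ 0.   0.6 -1.8] w 0.352
```

step_arm --steps '[[[-1, 0, 0.02, 0.5, 0], [-1, 0, 0.02, 1.2, 0], [-1, 0, 0.02, 1.8, 0], [-1, 0, 0.02, 2.2, 0], [-1, 0, 0.02, 2.25, 0], [-1, 0, 0.02, 2.25, 0], [-1, 0, 0.02, 2.25, 0]]]'

```text
time: 20.95
tcp_pos: [0.6462, 0.0418, 0.0705]
tcp_rot: [0.001, -0.275, 0.961, -0.0]
ft_force: [-0.3, -0.1, -1.6]
grip_width: 0.348
```

Run:
```python
from h import *
plan(NEST,.054)
p=st()[2]
a=snap('scene','s10.png')
o=cv2.imread('pics/s0.png')
def circ(im,c,z,r,col):
    t=np.linspace(0,2*np.pi,60);q=proj('scene',np.c_[c[0]+r*np.cos(t),c[1]+r*np.sin(t),t*0+z])
    return ((q+.5-[300,150])*8-.5).astype(int)
o,a=[cv2.resize(x[150:195,300:390],None,fx=8,fy=8,interpolation=2) for x in(cv2.imread('pics/s9.png'),a)]
cv2.polylines(o,[circ(o,NEST,.019,.027,0)],True,(0,0,255),1)
cv2.polylines(a,[circ(a,p,p[2]-.042,.021,0)],True,(255,0,0),1)
cv2.polylines(a,[circ(a,NEST,.019,.027,0)],True,(0,0,255),1)
cv2.imwrite('pics/c10.png',cv2.resize(np.vstack([o[:288],a]),None,fx=.9,fy=.9))
```

```text
units [-0.023 -0.044  0.55 ] spin 0.001 t 20.95 p [0.6462 0.0418 0.0705] lane -0.0415 -0.2156 F [-0.3 -0.1 -1.6] w 0.348
```

View pics/c10.png

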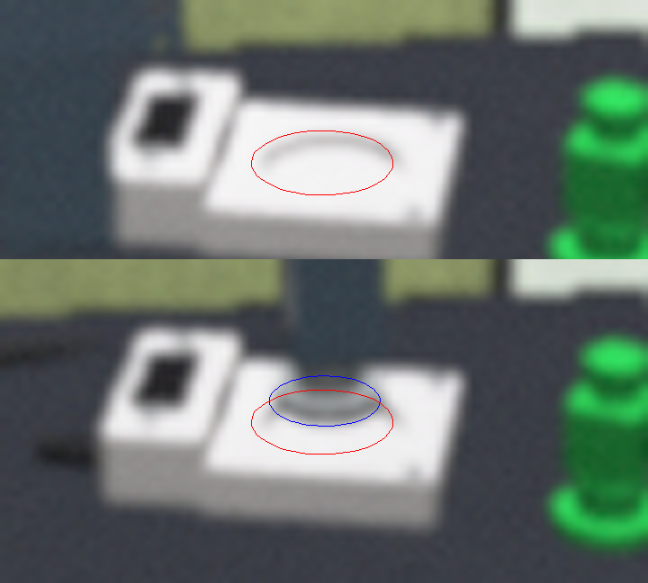

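Run:
```python
from h import *
np.set_printoptions(precision=4,suppress=True)
g=lambda q:(np.array(q)/7.2)+[300,150]-.45
w=ray('scene',g([(463,112),(438,227),(207,211),(240,97)]),.019);print(w[:,:2],w.mean(0)[:2])
# nest arc in s9 : dark pixels on white top ; scene & top t0
for n,f,(x0,y0,x1,y1) in(('scene','s9.png',(334,166,357,182)),('top','t0.png',(401,160,430,188))):
    im=cv2.cvtColor(cv2.imread('pics/'+f),cv2.COLOR_BGR2GRAY).astype(float)[y0:y1,x0:x1]
    bg=np.median(im);print(n,bg)
    wt=np.clip(bg-im-6,0,40)
    ys,xs=np.nonzero(wt>0);P=ray(n,np.c_[xs+x0,ys+y0],.017)[:,:2];W=wt[ys,xs]
    r=np.linalg.norm(P-NEST,axis=1);k=(r>.02)&(r<.034)
    P=P[k];W=W[k];
    from scipy.optimize import least_squares
    s=least_squares(lambda c:np.sqrt(W)*(np.linalg.norm(P-c,axis=1)-.0265),NEST,loss='soft_l1',f_scale=.01);print(n,s.x,k.sum())
im=cv2.imread('pics/s10.png')[195:212,333:356] if 0 else cv2.cvtColor(cv2.imread('pics/s10.png'),cv2.COLOR_BGR2GRAY)
print(im[164:178,334:358])
```

```text
[[ 0.6155 -0.0212]
 [ 0.5871  0.0707]
 [ 0.6701  0.095 ]
 [ 0.7006  0.0031]] [0.6433 0.0369]
scene 239.0
scene [0.6442 0.0414] 53
top 231.0
top [0.6468 0.0411] 37
[[188 190 187 176 164 144 112  78  64  65  62  63  66  62  63  72  83  95
   99 102 101 101  99  96]
 [230 235 233 225 211 184 145 101  72  69  71  74  75  76  74  87 114 141
  158 161 165 165 164 158]
 [240 242 240 235 223 194 159 116  84  78  81  85  84  81  80 103 139 174
  195 206 220 224 223 218]
 [242 243 241 232 211 186 164 127 101  90  89  91  91  95 100 122 155 180
  196 222 235 238 238 236]
 [242 243 240 225 190 169 164 147 128 115 114 112 116 119 130 150 164 171
  182 212 235 240 240 240]
 [243 242 238 220 170 145 151 155 147 141 142 142 143 146 152 159 153 146
  155 192 227 237 239 240]
 [243 241 232 206 163 134 132 136 138 141 143 144 144 141 141 140 131 130
  143 171 206 229 237 240]
 [242 238 223 196 182 174 157 139 129 126 129 132 127 125 126 133 145 165
  180 184 189 216 233 239]
 [241 234 220 211 221 223 211 188 171 159 158 158 157 158 165 180 199 218
  225 220 207 215 229 239]
 [240 235 229 229 236 238 237 230 224 215 213 212 212 216 220 226 233 236
  239 235 229 227 232 238]
 [241 238 237 237 239 241 241 240 238 237 237 236 236 236 237 238 240 240
  240 240 237 237 236 239]
 [241 240 240 239 241 240 240 240 240 241 241 240 240 240 240 239 240 240
  240 240 240 240 240 239]
 [241 240 240 240 240 239 241 240 239 240 241 241 239 239 240 239 239 239
  239 239 239 239 240 240]
 [239 238 239 239 239 240 240 239 240 240 240 240 240 239 239 239 239 239
  239 239 238 238 236 235]]
```

step_arm --steps '[[[-1, 0, -0.03, 0.2, 0], [-1, 0, -0.03, 0.35, 0], [-1, 0, -0.03, 0.45, 0], [-1, 0, -0.03, 0.52, 0], [-1, 0, -0.03, 0.55, 0], [-1, 0, -0.03, 0.55, 0], [-1, 0, -0.03, 0.55, 0], [-1, 0, -0.03, 0.55, 0]]]'

```text
time: 21.8
tcp_pos: [0.6462, 0.0409, 0.0543]
tcp_rot: [0.0, -0.275, 0.961, -0.0]
ft_force: [-7.6, 0.4, 15.7]
grip_width: 0.35
```

Run:
```python
from h import *
plan(NEST,.054);print(manip.sense()['wrist_torque'])
```

```text
units [-0.039 -0.02   0.01 ] spin -0.0 t 21.8 p [0.6462 0.0409 0.0543] lane -0.042 -0.2163 F [-7.6  0.4 15.7] w 0.35
[0.06810842 1.1493603  0.06223844]
```

step_arm --steps '[[[-1, 0, 0, -0.1, 0], [-1, 0, 0, -0.2, 0], [-1, 0, 0, -0.3, 0], [-1, 0.04, 0.02, -0.3, 0], [-1, 0.07, 0.04, -0.3, 0], [-1, 0.07, 0.04, -0.3, 0], [-1, 0.07, 0.04, -0.3, 0], [-1, 0.07, 0.04, -0.3, 0]]]'

```text
time: 22.6
tcp_pos: [0.6438, 0.0408, 0.0622]
tcp_rot: [-0.0, -0.275, 0.961, 0.0]
ft_force: [0.2, 0.1, -1.5]
grip_width: 0.348
```

Run:
```python
from h import *
plan(NEST,.054);print(manip.sense()['wrist_torque'])
im=cv2.cvtColor(snap('scene','s11.png'),cv2.COLOR_BGR2GRAY);print(im[164:180,334:358])
```

```text
units [-0.108 -0.059  0.274] spin -0.0 t 22.6 p [0.6438 0.0408 0.0622] lane -0.0441 -0.2151 F [ 0.2  0.1 -1.5] w 0.348
[ 0.04350795  0.04427566 -0.0163873 ]
[[187 194 186 175 172 166 144 106  71  62  63  60  63  63  63  65  60  62
   63  69  83  97 100  95]
 [231 234 233 229 226 221 195 138  85  62  62  62  61  59  63  63  59  64
   70  92 126 156 164 160]
 [240 242 242 240 240 237 216 156  90  63  62  60  58  59  61  60  65  84
  105 135 177 213 221 216]
 [242 243 243 241 241 237 215 155  94  65  62  65  64  66  65  65  83 122
  161 191 220 234 238 238]
 [242 243 242 241 239 229 203 154  98  72  72  76  74  76  72  80 103 146
  191 220 233 239 240 240]
 [242 242 240 236 228 215 191 158 110  80  78  83  84  80  84  87 114 154
  191 214 228 236 239 239]
 [243 241 234 220 202 185 180 165 134 105  98  94  95  94  98 107 127 158
  177 186 206 228 238 239]
 [242 236 223 196 177 160 163 161 152 140 130 123 123 125 129 135 148 163
  165 161 177 214 233 238]
 [241 234 221 204 190 163 141 144 153 153 150 147 149 148 147 152 151 147
  145 155 180 211 230 237]
 [240 235 229 226 224 195 152 133 131 135 136 141 140 141 138 135 133 131
  148 181 211 224 231 238]
 [241 239 236 238 236 227 198 167 146 132 132 128 128 128 133 138 147 163
  189 220 232 236 236 239]
 [240 240 240 239 240 238 231 221 203 189 178 171 167 165 179 194 202 216
  227 235 238 240 239 240]
 [240 240 240 240 240 240 239 237 233 229 227 223 222 221 225 231 233 235
  238 239 240 239 239 239]
 [238 239 239 239 239 239 241 240 240 239 238 238 237 237 237 238 239 238
  239 238 238 238 237 234]
 [230 231 232 233 234 234 235 236 236 236 238 237 237 237 237 237 238 236
  238 239 237 234 225 222]
 [199 202 206 212 212 212 214 217 220 220 223 224 224 224 226 229 228 229
  231 231 233 226 209 198]]
```

step_arm --steps '[[[-1, 0, 0, 0.05, 0], [-1, 0, 0, 0.1, 0], [-1, 0, 0, 0.15, 0], [-1, 0, 0, 0.18, 0], [-1, 0, 0, 0.2, 0], [-1, 0, 0, 0.2, 0], [-1, 0, 0, 0.2, 0]]]'

```text
time: 23.35
tcp_pos: [0.6439, 0.0408, 0.0564]
tcp_rot: [0.0, -0.275, 0.961, -0.0]
ft_force: [-0.0, -0.7, -1.1]
grip_width: 0.351
```

step_arm --steps '[[[-1, 0, 0, 0.02, 0], [-1, 0, 0, 0.04, 0], [-1, 0, 0, 0.04, 0], [-1, 0, 0, 0.04, 0]]]'

```text
time: 23.75
tcp_pos: [0.6438, 0.0408, 0.0551]
tcp_rot: [-0.0, -0.275, 0.961, 0.0]
ft_force: [-0.9, -0.2, -1.4]
grip_width: 0.348
```

Run:
```python
from h import *
plan(NEST,.054);print(manip.sense()['wrist_torque'])
```

```text
units [-0.108 -0.06   0.036] spin 0.0 t 23.75 p [0.6438 0.0408 0.0551] lane -0.0441 -0.2151 F [-0.9 -0.2 -1.4] w 0.348
[0.1114826  0.05735834 0.02069546]
```

step_arm --steps '[[[-1, 0, 0, 0.02, 0], [-1, 0, 0, 0.03, 0], [-1, 0, 0, 0.03, 0]]]'

```text
time: 24.05
tcp_pos: [0.6439, 0.0408, 0.0544]
tcp_rot: [0.0, -0.275, 0.961, -0.0]
ft_force: [-1.7, 0.7, 1.8]
grip_width: 0.351
```

step_arm --steps '[[[-1, 0, 0, 0.02, 0], [-1, 0, 0, 0.03, 0], [-1, 0, 0, 0.03, 0]]]'

```text
time: 24.35
tcp_pos: [0.644, 0.0408, 0.0543]
tcp_rot: [0.0, -0.275, 0.961, -0.0]
ft_force: [-5.1, -0.2, 15.7]
grip_width: 0.355
```

Contact came at TCP z = 0.0544, which is where the nest floor should be. Releasing.

step_arm --steps '[[[-1, 0, 0, -0.03, 0], [-1, 0, 0, -0.03, 0], [0.2, 0, 0, -0.03, 0], [0.6, 0, 0, -0.03, 0], [1, 0, 0, -0.03, 0], [1, 0, 0, -0.03, 0], [1, 0, 0, -0.03, 0], [1, 0, 0, -0.03, 0]]]'

```text
time: 25.15
tcp_pos: [0.6438, 0.0408, 0.0542]
tcp_rot: [0.0, -0.275, 0.961, -0.0]
ft_force: [0.6, 0.2, -0.6]
grip_width: 0.847
```

step_arm --steps '[[[1, 0, 0, 0, 0], [1, 0, 0, 0, 0], [1, 0, 0, -0.6, 0], [1, 0, 0, -1.6, 0], [1, 0, 0, -2.8, 0], [1, 0, 0, -3.2, 0], [1, 0, 0, -3.2, 0]]]'

```text
time: 25.85
tcp_pos: [0.6449, 0.0408, 0.1521]
tcp_rot: [0.002, -0.275, 0.961, -0.001]
ft_force: [0.0, -0.9, -0.4]
grip_width: 0.998
```

Run:
```python
from h import *
plan(tray(.045),.14)
a=snap('scene','s12.png')
cv2.imwrite('pics/c12.png',np.vstack([cv2.resize(a[145:195,300:390],(630,350),interpolation=2),cv2.resize(a[215:300,290:420],(630,245),interpolation=2)]))
```

```text
units [-3.018 13.915  0.386] spin -0.0 t 25.85 p [0.6449 0.0408 0.1521] lane -0.0432 -0.2157 F [ 0.  -0.9 -0.4] w 0.998
```

View pics/c12.png

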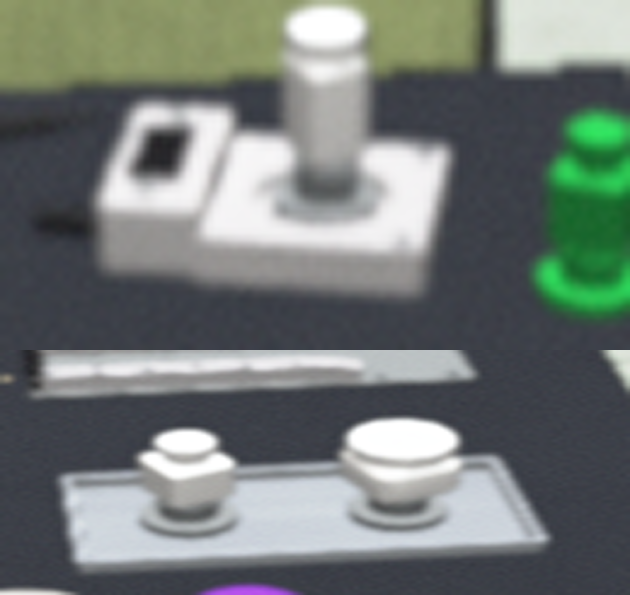

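The tall bottle is seated upright in the nest, its foot at (325,200) inside the ring. The two parked samples still stand upright. Next, the square bottle.

step_arm --steps '[[[1, -0.3, 1.3, 0, 0], [1, -0.6, 2.8, 0, 0], [1, -0.9, 4.4, 0, 0], [1, -1.2, 6, 0, 0], [1, -1.5, 7.6, 0, 0], [1, -1.8, 9.2, 0, 0], [1, -2.2, 10.8, 0, 0], [1, -2.6, 12.2, 0, 0]]]'

```text
time: 26.7
tcp_pos: [0.5146, 0.3944, 0.1483]
tcp_rot: [-0.001, -0.275, 0.961, -0.0]
ft_force: [0.3, -0.3, -0.1]
grip_width: 1.005
```

step_arm --steps '[[[1, -0.2, 0.9, 0, 0], [1, -0.35, 1.6, 0, 0], [1, -0.35, 1.6, 0, 0], [1, -0.35, 1.6, 0, 0]]]'

```text
time: 27.1
tcp_pos: [0.4994, 0.4387, 0.1486]
tcp_rot: [-0.001, -0.275, 0.961, -0.0]
ft_force: [-0.2, -0.1, -0.2]
grip_width: 0.999
```

Run:
```python
from h import *
plan([.5003,.4397],.0445)
```

```text
units [-0.052  0.014  3.469] spin 0.008 t 27.1 p [0.4994 0.4387 0.1486] lane 0.0437 0.199 F [-0.2 -0.1 -0.2] w 0.999
```

step_arm --steps '[[[1, 0, 0, 1.0, 0], [1, 0, 0, 2.0, 0], [1, 0, 0, 3.0, 0], [1, 0, 0, 3.4, 0], [1, 0, 0, 3.44, 0], [-1, 0, 0, 3.44, 0], [-1, 0, 0, 3.44, 0], [-1, 0, 0, 3.44, 0]]]'

```text
time: 27.9
tcp_pos: [0.5007, 0.4394, 0.0483]
tcp_rot: [0.001, -0.275, 0.961, 0.0]
ft_force: [-0.5, 0.1, 0.0]
grip_width: 0.765
```

step_arm --steps '[[[-1, 0, 0, 0, 0], [-1, 0, 0, 0, 0], [-1, 0, 0, 0, 0], [-1, 0, 0, 0, 0], [-1, 0, 0, 0, 0], [-1, 0, 0, 0, 0], [-1, 0, 0, 0, 0], [-1, 0, 0, 0, 0]]]'

```text
time: 28.7
tcp_pos: [0.5001, 0.4391, 0.0471]
tcp_rot: [0.0, -0.275, 0.961, 0.0]
ft_force: [-1.0, -0.8, 3.4]
grip_width: 0.413
```

step_arm --steps '[[[-1, 0, 0, 0, 0], [-1, 0, 0, -0.4, 0], [-1, 0, 0, -1.4, 0], [-1, 0, 0, -2.4, 0], [-1, 0, 0, -2.6, 0], [-1, 0, 0, -2.6, 0]]]'

```text
time: 29.3
tcp_pos: [0.5007, 0.4394, 0.1267]
tcp_rot: [0.001, -0.275, 0.961, 0.0]
ft_force: [0.1, 0.6, -1.2]
grip_width: 0.409
```

Run:
```python
from h import *
plan(lane(-.082,.0003),.1245)
```

```text
units [ 4.238 -6.621  0.061] spin -0.0 t 29.3 p [0.5007 0.4394 0.1267] lane 0.0451 0.1989 F [ 0.1  0.6 -1.2] w 0.409
```

step_arm --steps '[[[-1, 0.6, -0.9, 0, 0], [-1, 1.3, -2, 0, 0], [-1, 2.0, -3.1, 0, 0], [-1, 2.7, -4.2, 0, 0], [-1, 3.4, -5.3, 0, 0], [-1, 4, -6.3, 0, 0], [-1, 4.24, -6.6, 0, 0], [-1, 4.24, -6.6, 0, 0]]]'

```text
time: 30.1
tcp_pos: [0.4962, 0.2023, 0.1244]
tcp_rot: [-0.001, -0.274, 0.962, -0.0]
ft_force: [-0.4, -0.1, -0.7]
grip_width: 0.414
```

step_arm --steps '[[[-1, 0, 0, 0.8, 0], [-1, 0, 0, 1.6, 0], [-1, 0, 0, 2.1, 0], [-1, 0, 0, 2.3, 0], [-1, 0, 0, 2.4, 0], [-1, 0, 0, 2.4, 0], [-1, 0, 0, 2.4, 0]]]'

```text
time: 30.8
tcp_pos: [0.4972, 0.2041, 0.0536]
tcp_rot: [0.0, -0.275, 0.961, 0.0]
ft_force: [-0.3, 0.2, -0.5]
grip_width: 0.414
```

Run:
```python
from h import *
plan(lane(-.082,.0003),.0495)
```

```text
units [-0.008 -0.024  0.136] spin 0.002 t 30.8 p [0.4972 0.2041 0.0536] lane -0.0822 0.001 F [-0.3  0.2 -0.5] w 0.414
```

step_arm --steps '[[[-1, 0, -0.03, 0.08, 0], [-1, 0, -0.03, 0.13, 0], [-1, 0, -0.03, 0.13, 0], [-1, 0, -0.03, 0.13, 0]]]'

```text
time: 31.2
tcp_pos: [0.4973, 0.2029, 0.0492]
tcp_rot: [0.0, -0.275, 0.961, -0.0]
ft_force: [0.4, -0.1, -0.8]
grip_width: 0.415
```

step_arm --steps '[[[-1, -0.2, 0, 0, 0], [-1, -0.5, 0, 0, 0], [-1, -0.8, 0, 0, 0], [-1, -1.1, 0, 0, 0], [-1, -1.1, 0, 0, 0]]]'

```text
time: 31.7
tcp_pos: [0.5268, 0.2212, 0.0491]
tcp_rot: [0.001, -0.275, 0.961, 0.0]
ft_force: [-0.2, 0.2, -0.1]
grip_width: 0.411
```

Run:
```python
from h import *
plan(lane(.0215,.0003),.0495)
```

```text
units [-2.319  0.014 -0.009] spin 0.003 t 31.7 p [0.5268 0.2212 0.0491] lane -0.0481 -0.0001 F [-0.2  0.2 -0.1] w 0.411
```

step_arm --steps '[[[-1, -0.3, 0.01, 0, 0], [-1, -0.6, 0.01, 0, 0], [-1, -0.9, 0.01, 0, 0], [-1, -1.1, 0.01, 0, 0], [-1, -1.1, 0.01, 0, 0]]]'

```text
time: 32.2
tcp_pos: [0.554, 0.2386, 0.0491]
tcp_rot: [0.0, -0.275, 0.961, 0.0]
ft_force: [0.5, -0.0, -0.4]
grip_width: 0.415
```

step_arm --steps '[[[-1, -0.3, 0, 0, 0], [-1, -0.6, 0, 0, 0], [-1, -0.9, 0, 0, 0], [-1, -1.2, 0, 0, 0], [-1, -1.22, 0, 0, 0], [-1, -1.22, 0, 0, 0]]]'

```text
time: 32.8
tcp_pos: [0.5842, 0.2575, 0.049]
tcp_rot: [-0.0, -0.275, 0.961, -0.0]
ft_force: [0.1, 0.2, -0.5]
grip_width: 0.417
```

Run:
```python
from h import *
plan(lane(.0215,.0003),.0485)
```

```text
units [-0.052 -0.001  0.016] spin 0.001 t 32.8 p [0.5842 0.2575 0.049 ] lane 0.0199 0.0003 F [ 0.1  0.2 -0.5] w 0.417
```

No forces on the way in. Set down, open and lift.

step_arm --steps '[[[-1, -0.04, 0, 0.02, 0], [-1, -0.04, 0, 0.02, 0], [0.1, -0.04, 0, 0.02, 0], [0.5, -0.04, 0, 0.02, 0], [1, -0.04, 0, 0.02, 0], [1, -0.04, 0, 0.02, 0], [1, -0.04, 0, 0.02, 0], [1, -0.04, 0, 0.02, 0]]]'

```text
time: 33.6
tcp_pos: [0.5852, 0.2581, 0.0485]
tcp_rot: [-0.0, -0.275, 0.961, -0.0]
ft_force: [-0.0, 0.4, -0.3]
grip_width: 0.908
```

step_arm --steps '[[[1, 0, 0, 0, 0], [1, 0, 0, 0, 0], [1, 0, 0, 0, 0], [1, 0, 0, -0.6, 0], [1, 0, 0, -1.6, 0], [1, 0, 0, -2.8, 0], [1, 0, 0, -2.9, 0]]]'

```text
time: 34.3
tcp_pos: [0.5873, 0.2588, 0.1398]
tcp_rot: [0.003, -0.275, 0.961, 0.0]
ft_force: [0.1, 0.1, -0.3]
grip_width: 1.0
```

Run:
```python
from h import *
plan([.4242,.3954],.135)
a=snap('scene','s13.png')
```

```text
units [2.209 6.739 0.137] spin -0.0 t 34.3 p [0.5873 0.2588 0.1398] lane 0.0232 -0.0002 F [ 0.1  0.1 -0.3] w 1.0
```

Now the jar.

step_arm --steps '[[[1, 0.4, 1, 0, 0], [1, 0.8, 2.2, 0, 0], [1, 1.2, 3.4, 0, 0], [1, 1.6, 4.6, 0, 0], [1, 2, 5.8, 0, 0], [1, 2.2, 6.7, 0, 0], [1, 2.2, 6.74, 0, 0], [1, 2.2, 6.74, 0, 0]]]'

```text
time: 35.15
tcp_pos: [0.4217, 0.3949, 0.1347]
tcp_rot: [-0.0, -0.276, 0.961, -0.0]
ft_force: [0.4, -0.5, -0.0]
grip_width: 0.997
```

Run:
```python
from h import *
plan([.4242,.3954],.0445)
b=cv2.cvtColor(cv2.imread('pics/s0.png'),cv2.COLOR_BGR2GRAY).astype(int);c=cv2.cvtColor(snap('scene','s14.png'),cv2.COLOR_BGR2GRAY).astype(int)
# blob of square cap: compare bright centroid in window round the middle place
for im in(b,c):
    w=im[190:208,318:340]>205;y,x=np.nonzero(w);print(x.mean()+318,y.mean()+190,w.sum())
```

```text
units [-0.082 -0.028  3.007] spin 0.013 t 35.15 p [0.4217 0.3949 0.1347] lane -0.0454 0.2028 F [ 0.4 -0.5 -0. ] w 0.997
329.44628099173553 199.40495867768595 121
329.8235294117647 199.73949579831933 119
```

step_arm --steps '[[[1, -0.04, -0.02, 1.0, 0], [1, -0.04, -0.02, 2.0, 0], [1, -0.04, -0.02, 2.7, 0], [1, -0.04, -0.02, 2.97, 0], [1, -0.04, -0.02, 2.98, 0], [-1, -0.04, -0.02, 2.98, 0], [-1, -0.04, -0.02, 2.98, 0], [-1, -0.04, -0.02, 2.98, 0]]]'

```text
time: 36.0
tcp_pos: [0.4241, 0.3952, 0.0471]
tcp_rot: [0.001, -0.275, 0.961, 0.0]
ft_force: [0.1, -0.1, 0.3]
grip_width: 0.77
```

step_arm --steps '[[[-1, 0, 0, 0, 0], [-1, 0, 0, 0, 0], [-1, 0, 0, 0, 0], [-1, 0, 0, 0, 0], [-1, 0, 0, 0, 0], [-1, 0, 0, 0, 0], [-1, 0, 0, 0, 0], [-1, 0, 0, 0, 0]]]'

```text
time: 36.8
tcp_pos: [0.4237, 0.3951, 0.0464]
tcp_rot: [0.0, -0.275, 0.961, 0.0]
ft_force: [-1.4, 0.1, 5.7]
grip_width: 0.536
```

step_arm --steps '[[[-1, 0, 0, -0.1, 0], [-1, 0, 0, -0.4, 0], [-1, 0, 0, -1.4, 0], [-1, 0, 0, -2.4, 0], [-1, 0, 0, -2.6, 0], [-1, 0, 0, -2.6, 0]]]'

```text
time: 37.4
tcp_pos: [0.4242, 0.3953, 0.1254]
tcp_rot: [0.001, -0.275, 0.961, 0.0]
ft_force: [-0.3, -0.1, -0.9]
grip_width: 0.542
```

Run:
```python
from h import *
plan(lane(-.085,.0003),.1245)
```

```text
units [ 1.396 -6.721  0.026] spin -0.0 t 37.4 p [0.4242 0.3953 0.1254] lane -0.0431 0.2019 F [-0.3 -0.1 -0.9] w 0.542
```

step_arm --steps '[[[-1, 0.2, -0.9, 0, 0], [-1, 0.4, -2, 0, 0], [-1, 0.6, -3.1, 0, 0], [-1, 0.8, -4.2, 0, 0], [-1, 1.0, -5.3, 0, 0], [-1, 1.3, -6.3, 0, 0], [-1, 1.4, -6.72, 0, 0], [-1, 1.4, -6.72, 0, 0]]]'

```text
time: 38.2
tcp_pos: [0.4945, 0.2002, 0.1233]
tcp_rot: [-0.001, -0.274, 0.962, -0.0]
ft_force: [0.5, -0.3, -1.8]
grip_width: 0.54
```

step_arm --steps '[[[-1, 0, 0, 0.8, 0], [-1, 0, 0, 1.6, 0], [-1, 0, 0, 2.1, 0], [-1, 0, 0, 2.3, 0], [-1, 0, 0, 2.4, 0], [-1, 0, 0, 2.4, 0], [-1, 0, 0, 2.4, 0]]]'

```text
time: 38.9
tcp_pos: [0.4948, 0.202, 0.0527]
tcp_rot: [0.0, -0.275, 0.961, 0.0]
ft_force: [0.5, 0.3, -0.9]
grip_width: 0.537
```

Run:
```python
from h import *
plan(lane(-.085,.0003),.0488)
```

```text
units [-0.011 -0.005  0.13 ] spin 0.002 t 38.9 p [0.4948 0.202  0.0527] lane -0.0853 0.0004 F [ 0.5  0.3 -0.9] w 0.537
```

step_arm --steps '[[[-1, 0, 0, 0.08, 0], [-1, 0, 0, 0.13, 0], [-1, 0, 0, 0.13, 0], [-1, 0, 0, 0.13, 0]]]'

```text
time: 39.3
tcp_pos: [0.4946, 0.2016, 0.0483]
tcp_rot: [0.0, -0.275, 0.961, -0.0]
ft_force: [0.2, -0.2, -0.6]
grip_width: 0.538
```

step_arm --steps '[[[-1, -0.2, 0, 0, 0], [-1, -0.5, 0, 0, 0], [-1, -0.8, 0, 0, 0], [-1, -1.1, 0, 0, 0], [-1, -1.1, 0, 0, 0]]]'

```text
time: 39.8
tcp_pos: [0.5241, 0.2199, 0.0482]
tcp_rot: [0.001, -0.275, 0.961, 0.0]
ft_force: [-0.0, -1.0, -0.6]
grip_width: 0.536
```

Run:
```python
from h import *
plan(lane(-.0225,.0003),.0488)
```

```text
units [-0.951  0.004 -0.018] spin 0.003 t 39.8 p [0.5241 0.2199 0.0482] lane -0.051 0.0002 F [-0.  -1.  -0.6] w 0.536
```

step_arm --steps '[[[-1, -0.25, 0, 0, 0], [-1, -0.5, 0, 0, 0], [-1, -0.75, 0, 0, 0], [-1, -0.9, 0, 0, 0], [-1, -0.9, 0, 0, 0], [-1, -0.9, 0, 0, 0]]]'

```text
time: 40.4
tcp_pos: [0.5453, 0.2333, 0.0481]
tcp_rot: [-0.0, -0.275, 0.961, -0.0]
ft_force: [-0.5, 0.3, -1.4]
grip_width: 0.537
```

Run:
```python
from h import *
plan(lane(-.0225,.0003),.048)
```

```text
units [-0.115 -0.002  0.005] spin 0.0 t 40.4 p [0.5453 0.2333 0.0481] lane -0.0259 0.0004 F [-0.5  0.3 -1.4] w 0.537
```

step_arm --steps '[[[-1, -0.06, 0, 0, 0], [-1, -0.06, 0, 0, 0], [0.2, -0.06, 0, 0, 0], [0.5, -0.06, 0, 0, 0], [1, -0.06, 0, 0, 0], [1, -0.06, 0, 0, 0], [1, -0.06, 0, 0, 0], [1, -0.06, 0, 0, 0]]]'

```text
time: 41.2
tcp_pos: [0.547, 0.2343, 0.0482]
tcp_rot: [-0.0, -0.275, 0.961, -0.0]
ft_force: [0.1, -0.3, 0.3]
grip_width: 0.994
```

step_arm --steps '[[[1, 0, 0, 0, 0], [1, 0, 0, 0, 0], [1, 0, 0, 0, 0], [1, 0, 0, -0.6, 0], [1, 0, 0, -1.6, 0], [1, 0, 0, -2.8, 0], [1, 0, 0, -4, 0], [1, 0, 0, -4.5, 0]]]'

```text
time: 42.0
tcp_pos: [0.5481, 0.2346, 0.1866]
tcp_rot: [0.002, -0.275, 0.961, 0.0]
ft_force: [0.2, -0.5, -0.2]
grip_width: 1.0
```

step_arm --steps '[[[1, 1, 1.3, -0.3, 0], [1, 2, 2.6, -0.6, 0], [1, 3, 3.9, -0.8, 0], [1, 4, 5.2, -1, 0], [1, 4, 5.5, -1, 0], [1, 4, 5.5, -1, 0]]]'

```text
time: 42.6
tcp_pos: [0.3571, 0.3118, 0.2137]
tcp_rot: [0.0, -0.276, 0.961, 0.0]
ft_force: [0.2, -0.5, 0.4]
grip_width: 0.997
```

Run:
```python
from h import *
plan(L,.2)
a=snap('scene','s15.png');t=snap('top','t15.png');o=cv2.imread('pics/s0.png')
f=lambda x:cv2.resize(x[160:225,290:400],(550,270),interpolation=2)
cv2.imwrite('pics/c15.png',np.vstack([f(o),f(a)]))
for p0,p1,n in(((190,208),(318,340),'sq'),((188,205),(338,362),'jar')):
  for im in(o,a):
    g=cv2.cvtColor(im,cv2.COLOR_BGR2GRAY);w=g[p0[0]:p0[1],p1[0]:p1[1]]>205;y,x=np.nonzero(w);print(n,x.mean()+p1[0],y.mean()+p0[0],w.sum())
```

```text
units [-4.793 -5.56   0.459] spin 0.022 t 42.6 p [0.3571 0.3118 0.2137] lane -0.1442 0.1665 F [ 0.2 -0.5  0.4] w 0.997
sq 329.44628099173553 199.40495867768595 121
sq 329.7704918032787 199.68032786885246 122
jar 349.3989898989899 197.0151515151515 198
jar 349.335 197.01 200
```

View pics/c15.png

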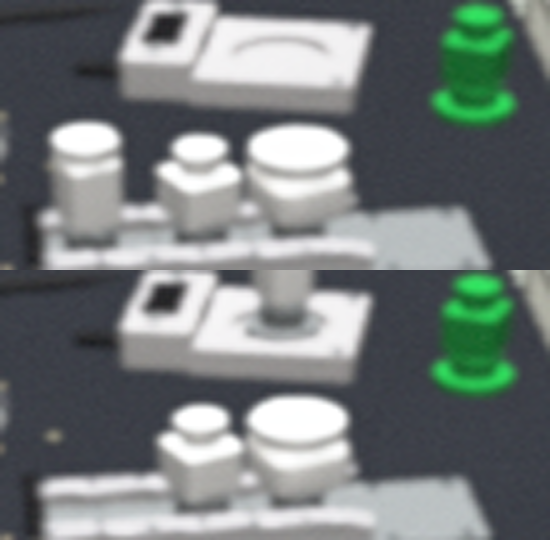

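The square bottle at (200,450) and the jar at (297,445) are back in place, within 0.5 px of their start. The tall bottle stands in the nest at (285,325). Handing in.

```bash
python3 -c "
from h import *
print(manip.job_done())"
```

```text
the job is handed in; nothing more can be done
None
```

The job is handed in at about 43 s of the 134 s allowed. The tall bottle sits in the reading well's nest. The square bottle and wide jar are back in the middle and outer places, in their original order.

- **Steps:** I parked the jar and the square bottle in the tray and drew the tall bottle out into the nest. Then I slid the square bottle and the jar back into the lane, opened the gripper and moved it clear.
- **Lane places:** in the scene camera, both returned samples' caps are within about 0.5 px of where they started. All three samples look upright, and the arm is clear with no force reading.
- **Well:** the tall bottle touched down at the height expected for the nest floor, and its foot shows inside the ring.
- **Disagreements:**
  - On the first try in the nest, the force reading was 15.7 N up and 7.6 N sideways. I lifted, moved 2.4 mm towards the robot and lowered again, and it went in without force until it reached the floor. Pressing there again gave a similar reading (15.7 N up, 5.1 N sideways), so the first may have been the floor too.
  - The two cameras placed the nest about 3 mm apart.
  - The gripper opening read 6–9 mm wider than the samples throughout, but every grip held.
- **Not checked:** I did not measure the seed dishes, but the arm never came down near them.

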